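# Set up a spring tension gauge and hold it drawn to its marker

## Task

Put the spring tension gauge into the bench cradle so that it lies fully down on both pedestals, its pull handle sticking out over the end that has no end stop. Then pull the handle straight out against the spring until the index pin on top of the gauge stands exactly beside the square marker, and finish while holding the handle there: do not let go, the gauge still seated. Leave the puck, the ring and the slide block where they are.

Things in the scene. Friction and masses are not known exactly. Their poses are not given: they have to be found in the camera images.
- gauge: Spring gauge, loose, about 0.4 kg, lying flat. Barrel: aluminium bar 130 (x) x 28 (y) x 26 mm high; origin at the centre of its underside, z up, +x along the barrel towards the pull handle. Dark lugs stick out sideways at x = +41..+49 mm (48 mm wide overall). A slot 8 mm wide runs along the top. A 10 mm rod leaves the front face (x = +65 mm) and carries the handle; 192 mm long in all.
- gauge_grip (a point): A good place to grasp the gauge for carrying, from above, across its 28 mm width, near its centre of mass (which is some 20 mm ahead of the barrel centre): barrel at x = +6 mm, 21 mm above the underside; axes as the gauge. The barrel's sides are plain from x = -65 to +41 mm.
- pull_grip (a point): Centre of the pull handle, a black block 36 (x) x 22 (y) x 22 mm: 104 mm ahead of the barrel centre with the rod in, 13 mm above the barrel's underside; moves with the rod; axes as the gauge. Grasp it from above across its 22 mm width. A cross bar 40 mm wide, 6 mm thick, stands at its outer end (17 to 23 mm beyond this point); fingers can bear on it.
- draw_rod (a joint): How far the rod is pulled out of the barrel (m): 0 at rest, 0.070 at its end stop. It slides along the gauge's +x. A spring pulls it back: 3 N at rest and 120 N/m more (about 10 N at 0.055).
- index_tip (a point): Top of the index pin, a thin bright steel pin (5 mm across) that stands 8 mm up out of the slot on top of the barrel and moves with the rod: 40 mm behind the barrel centre with the rod in.
- marker (a joint): Position of the marker along the barrel (m), equal to the draw at which the index pin stands exactly beside it. Set anywhere from 0.025 to 0.055 and clamped (it takes some 40 N to shift).
- marker_mid (a point): Top centre of the marker, a small dark square block 6 (x) x 8 x 8 mm clamped on top of the barrel on the +y side of the slot, 9 mm from the slot's middle; axes as the gauge.
- cradle: Bench cradle, fixed; place and yaw vary. Steel base plate 150 x 66 x 8 mm, two aluminium pedestals 30 mm high, open between them (x = -47..+33 mm) for fingers. Origin on the bench under the middle of the seated barrel; +x out of the front (the end without the stop), where the handle must point. Cheeks 33 mm apart at x = -65..-47 and +51..+63 mm, flared tops 56 mm above the bench. End stop at x = -68 mm, 44 mm high.
- cradle_seat (a point): Where the gauge's origin lies when seated: cradle centre, 30 mm above the bench, axes as the cradle. Play is about 2.5 mm to each side, 3 mm behind, 2 mm ahead. The gauge's lugs drop in just behind the front cheeks and bear on them (x = +51 mm) when the handle is pulled. Fixed clear part trays 57 mm high stand along the cradle's +y side, at least 45 mm from the gauge's axis.
- puck: Turned steel disc 45 mm across, 12 mm high, a bystander; origin at the centre of its underside.
- end_ring: Dark printed ring 34 mm across, 16 mm high, a bystander; origin at the centre of its underside.
- block: Dark printed slide block 28 x 62 x 20 mm, a bystander; origin at the centre of its underside.
Mind the look-alikes: they are no part of the job. Leave any pink look-alike of the gauge alone.

How it is judged:
By the outcome, as a careful person would: the job done as asked, in the order asked, and still so for the second after the job is handed in, while the arm keeps its last pose, push and grip.
It also fails if it takes over 48 s, if anything falls off the work surface, if the arm or the gripper's body presses on something with over 40 N, if the wrist force passes 120 N, or if a joint passes its speed limit or range.

## Robot

A 7-joint arm with a two-finger parallel gripper is mounted at the origin on a cart in front of the work surface, level with it; the furniture and walls round the work are solid. World frame = base frame: x ahead of the robot, y to its left, z up, the work surface at z = 0. Lengths are in m, angles in rad, forces in N, time in s.
With the tool pointing down it reaches from about 0.4 to 0.9 m from the base axis. Payload 5.5 kg.
Tool frame: the origin (TCP) lies midway between the tips of the shut fingers; the grasp point (between the pads) lies 19 mm behind it (manip.grip_depth is the distance from the TCP to the grasp point, in m); z points along the fingers, y is the line along which they close (so a half turn about z gives the same grasp; the last joint's range is limited). The gripper opens to 92 mm and grips with 3 to 60 N. Pads are 19 mm wide; open, the fingers measure 130 mm over their backs; the gripper's body (75 mm by 190 mm) begins 47 mm behind the grasp point.
Start: joints at [1.608, 0.501, -0.427, 1.55, 0.221, 1.138, -0.21], TCP at [0.146, -0.633, 0.187] pointing down, gripper open.
Joint ranges: [-2.88, 2.88], [-0.31, 2.03], [-1.54, 1.56], [0.2, 2.42], [-1.41, 4.55], [0.19, 2.02], [-2.57, 2.57]. Speed limits (rad/s): [2.57, 2.57, 3.14, 3.14, 3.14, 3.14, 3.14].

## Interface

Orientations are given as a unit quaternion [x, y, z, w].
In Python, from bench import manip, effector, viewer gives the robot as it stands. Calls block until the motion is done:
- manip.move_pose(position, orientation): joint-space move of the TCP to a pose.
- manip.servo_line(position, ori=None, vel=0.15): straight line of the TCP; ori=None keeps the orientation; vel is the mean speed in m/s.
- manip.movej(angles): joint-space move.
- effector.open_jaws() and effector.close(f_grip=None): open the fingers fully, or close them until they stop; f_grip is the grip in N (None keeps the last).
- manip.sleep(seconds).
- manip.solve_ik(position, orientation): joint angles nearest the present ones, or None.
- viewer.get_image(name): name is "scene" or "top" or "wrist"; returns the picture (480x640x3 uint8, red, green, blue); there is no depth.
- viewer.get_calibration(name): a dict with "vfov" (degrees; the focal length in pixels is half the picture's height over the tangent of half this angle, whatever the lens; pixels are square), "cx", "cy" (the principal point, pixels), "eye" and "attitude" of the camera in the world. Camera axes: x right, y down, z forward; pixel columns grow to the right and rows downward; lengths in m; the calibration is good to about 2 mm. A picture is of the moment at which its call begins: read the wrist's pose just before it. get_calibration takes no time and is no camera call; for the wrist camera it gives the pose at the moment of the call.
A pose or a line that the arm cannot do raises manip.PlanningError and nothing moves.
- manip.hand_in(): hands the job in; it is judged then, once.
Readings, each from a call of its own:
- manip.current_clock(): time.
- manip.current_q(): joint angles.
- manip.current_joint_velocities(): joint speeds.
- manip.current_tau(): joint torques, N m.
- manip.current_tool_pos(): TCP position.
- manip.current_tcp_rot(): TCP orientation.
- manip.current_force(): force on the tool from outside, world axes, zero at the start.
- manip.current_wrist_torque(): the same for the moment, N m.
- manip.current_finger_gap(): finger opening in m.
- manip.current_gripper_force(): force on a finger pad.
Only numpy, scipy, OpenCV 4.12 (cv2) and the standard library are available. Lean on these libraries where they do the work, as an engineer would, in place of code of your own. Each camera call takes 0.05 s, during which the arm holds its last target. There are 200 camera calls.

## Working session

There is one attempt and no reset: what is moved stays moved. The work goes in short steps, each a Python script; the robot and the scene stay as the last script left them, time stands still between calls to the robot, and variables do not carry over. Pictures are saved under pics/ and viewed, at most 10 in all, crops included, and the job is handed in when it is done.

```bash
ls; mkdir -p pics; python3 - <<'E'
from bench import manip, effector, viewer
import cv2
for n in ["scene","top","wrist"]:
    im=viewer.get_image(n); cv2.imwrite(f"pics/{n}0.png",im[:,:,::-1])
    print(n,viewer.get_calibration(n))
print(manip.current_clock(),manip.current_tcp_rot(),manip.grip_depth)
E
```

```text
pics
scene {'vfov': 57.133394673047, 'cx': 323.21009547769006, 'cy': 238.43345342743044, 'eye': array([0.11580903, 0.49231416, 0.97934924]), 'attitude': array([-0.29346557,  0.89945244, -0.30777294,  0.10069304])}
top {'vfov': 49.89588708284251, 'cx': 320.3190895769768, 'cy': 238.82810850584656, 'eye': array([ 0.38286243, -0.10643568,  1.31958853]), 'attitude': array([-0.69855175,  0.71187047, -0.05460617,  0.0477917 ])}
wrist {'vfov': 62.02227839043206, 'cx': 322.99918721064284, 'cy': 240.7196612300768, 'eye': array([ 0.21923024, -0.61544232,  0.38392776]), 'attitude': array([ 0.77433765, -0.61692613, -0.0880398 ,  0.10978318])}
0.15 [ 9.93631077e-01  1.12679580e-01 -6.33795366e-05 -7.69400399e-04] 0.0188
```

View pics/top0.png

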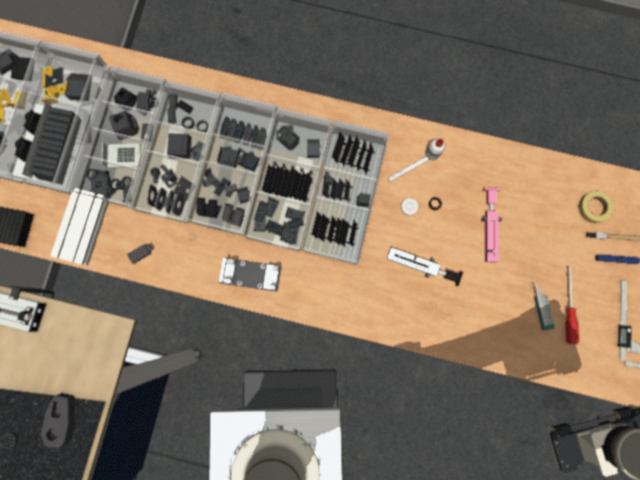

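View pics/scene0.png

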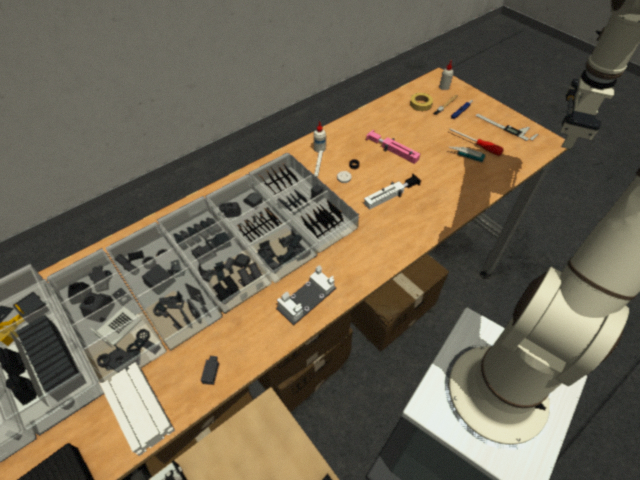

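Top view: the gauge has its barrel at (390,253)-(437,270) and its handle at (461,278). The cradle is at (250,273), with trays above it. The puck (409,206), the ring (435,203) and the pink look-alike (491,225) are all clear. I'll enlarge the parts that matter.

```bash
cat > h.py <<'E'
import numpy as np, cv2
from scipy.spatial.transform import Rotation as R
from bench import manip, effector, viewer
def ray(cal,uv):
    f=240/np.tan(np.radians(cal['vfov'])/2)
    d=R.from_quat(cal['attitude']).apply([(uv[0]-cal['cx'])/f,(uv[1]-cal['cy'])/f,1])
    return np.array(cal['eye']),d
def pix(cal,uv,z):
    e,d=ray(cal,uv); return e+d*(z-e[2])/d[2]
def proj(cal,p):
    f=240/np.tan(np.radians(cal['vfov'])/2)
    c=R.from_quat(cal['attitude']).inv().apply(np.array(p)-cal['eye'])
    return np.array([cal['cx']+f*c[0]/c[2],cal['cy']+f*c[1]/c[2]])
def down(yaw): # tool z down, tool y axis along direction yaw+90deg; tool x along yaw
    x=np.array([np.cos(yaw),np.sin(yaw),0]); z=np.array([0,0,-1.]); 
    return R.from_matrix(np.column_stack([x,np.cross(z,x),z])).as_quat()
E
python3 - <<'E'
from h import *
a=cv2.imread('pics/top0.png')
c1=cv2.resize(a[225:305,205:305],(600,480),interpolation=cv2.INTER_CUBIC)
c2=cv2.resize(a[230:300,380:470],(600,467),interpolation=cv2.INTER_CUBIC)
s=cv2.imread('pics/scene0.png')
c3=cv2.resize(s[250:330,260:350],(400,356),interpolation=cv2.INTER_CUBIC)
cv2.imwrite('pics/c1.png',c1)
cv2.imwrite('pics/c3.png',np.vstack([c2[60:320],cv2.resize(s[255:335,260:400],(600,340),interpolation=cv2.INTER_CUBIC)]))
cal=viewer.get_calibration('top')
for n,uv,z in [('gauge rear',(390,253),.02),('front',(437,270),.02),('handle',(455,277),.02),('cradleL',(222,270),.04),('cradleR',(278,276),.04),('trayA',(240,238),.057),('trayB',(357,262),.057)]: print(n,pix(cal,uv,z).round(3))
E
```

```text
gauge rear [ 0.533 -0.297  0.02 ]
front [ 0.487 -0.414  0.02 ]
handle [ 0.469 -0.459  0.02 ]
cradleL [0.496 0.125 0.04 ]
cradleR [ 0.478 -0.014  0.04 ]
trayA [0.573 0.078 0.057]
trayB [ 0.508 -0.209  0.057]
```

View pics/c1.png

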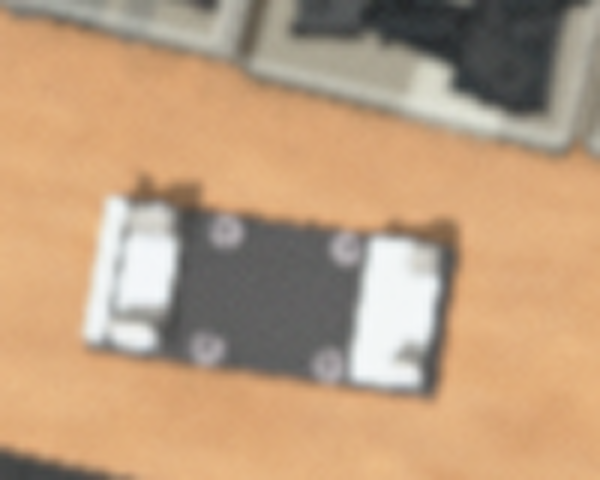

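View pics/c3.png

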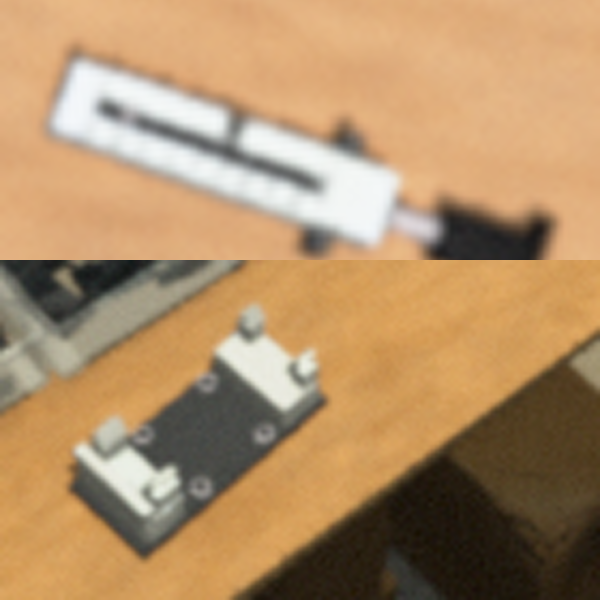

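The cradle's end stop is on its left side, so the front faces right (world -y). The tray edge is about 65-80 mm from the cradle axis. Next I'll check IK for both yaw choices and take close looks with the wrist camera.

```bash
python3 - <<'E'
from h import *
cal=viewer.get_calibration('wrist'); print(R.from_quat(cal['attitude']).as_matrix()[:,2])
for y1,y2 in [(-111.5,-97),(68.5,83)]:
    for p,y in [((.508,-.361,.02),y1),((.487,.05,.05),y2),((.47,-.055,.05),y2),((.463,-.11,.05),y2)]:
        q=manip.solve_ik(p,down(np.radians(y))); print(y,p,None if q is None else np.round(q,2))
y=np.radians(68.5)
manip.move_pose((.508,-.361,.15),down(y))
c=viewer.get_calibration('wrist'); cv2.imwrite('pics/w1.png',viewer.get_image('wrist')[:,:,::-1]); print(repr(c),manip.current_clock())
np.save('cw1.npy',c,allow_pickle=True)
E
```

```text
[-0.27180129 -0.06139038 -0.9603933 ]
-111.5 (0.508, -0.361, 0.02) [-0.23  1.17  1.35  1.77 -1.21  1.29 -2.07]
-97 (0.487, 0.05, 0.05) [ 0.81  0.83 -1.3   2.04  0.95  1.07  2.06]
-97 (0.47, -0.055, 0.05) [-0.82  0.65  1.13  2.13 -0.8   0.88 -2.46]
-97 (0.463, -0.11, 0.05) [-0.56  0.52  0.92  2.12 -0.6   0.78 -2.53]
68.5 (0.508, -0.361, 0.02) [ 1.03  0.71 -0.63  1.73  0.52  0.87 -0.2 ]
83 (0.487, 0.05, 0.05) [ 0.75  0.72 -1.18  2.04  0.84  0.97 -1.  ]
83 (0.47, -0.055, 0.05) [ 0.8   0.52 -0.9   2.08  0.57  0.8  -0.57]
83 (0.463, -0.11, 0.05) [ 0.89  0.51 -0.86  2.08  0.55  0.79 -0.43]
{'vfov': 62.02227839043206, 'cx': 322.99918721064284, 'cy': 240.7196612300768, 'eye': array([ 0.53502078, -0.29216043,  0.34758072]), 'attitude': array([ 0.97211645, -0.18678555, -0.02652049,  0.13927468])} 1.8667
```

View pics/w1.png

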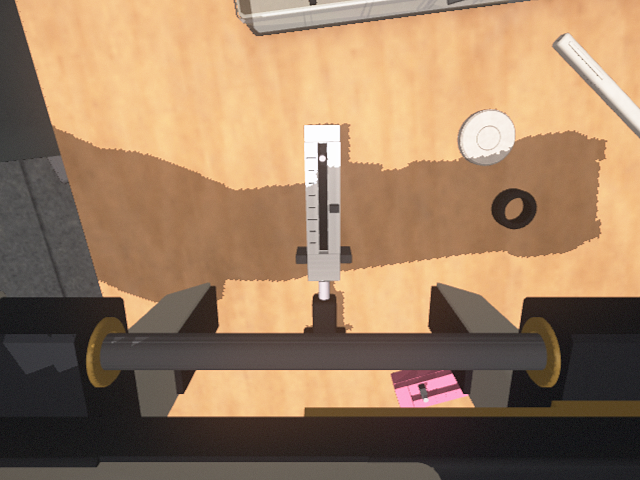

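The wrist view shows the gauge axis running vertically in the picture: pin (322,158), marker (334,209), lugs at row 255, handle at about (325,315). I'll enlarge it to read exact positions.

```bash
python3 - <<'E'
import cv2,numpy as np
a=cv2.imread('pics/w1.png')[115:345,285:365]
b=cv2.resize(a[:115],None,fx=5,fy=5,interpolation=cv2.INTER_CUBIC)
d=cv2.resize(a[115:],None,fx=5,fy=5,interpolation=cv2.INTER_CUBIC)
cv2.imwrite('pics/c4.png',np.hstack([b,d])[:, :800])
E
```

```text
(no output)
```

View pics/c4.png

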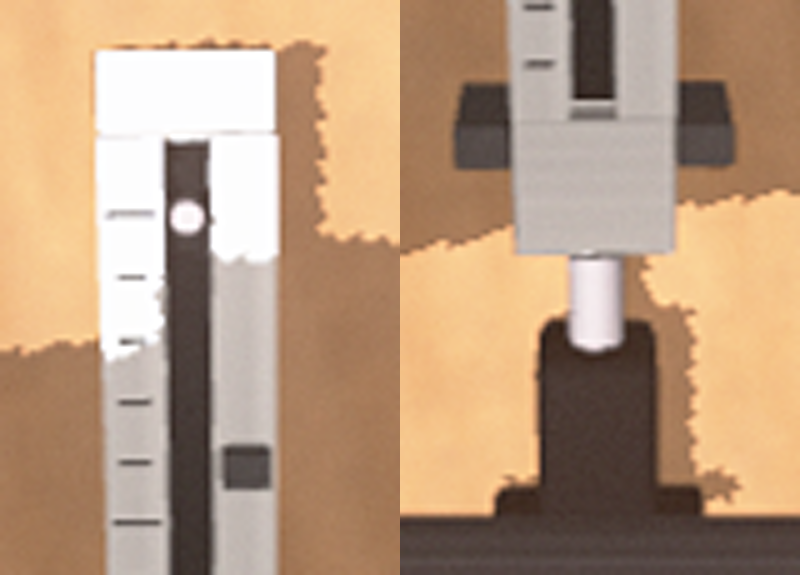

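```bash
python3 - <<'E'
from h import *
c=np.load('cw1.npy',allow_pickle=True).item()
P=lambda u,v,z=.026:pix(c,(u,v),z)[:2]
rl,rr,fl,fr=P(304,125),P(340.4,125),P(307.6,280.6),P(340,280.6)
r,f=(rl+rr)/2,(fl+fr)/2
d=f-r; yaw=np.arctan2(d[1],d[0]); u=d/np.linalg.norm(d); n=np.array([-u[1],u[0]])
o=(r+f)/2
print('len',np.linalg.norm(d),'w',np.linalg.norm(rl-rr),np.linalg.norm(fl-fr),'yaw',np.degrees(yaw),'o',o)
for nm,p in [('pin',P(322.4,158.4,.034)),('mark',P(334.4,208.4,.034)),('lugL',P(285+55/5,230+165/5,.026))]: print(nm,(p-o)@u,(p-o)@n)
# move to cradle view
yc=np.radians(83)
manip.move_pose((.487+.02*.13,.055-.03,.19),down(yc))
c=viewer.get_calibration('wrist'); cv2.imwrite('pics/w2.png',viewer.get_image('wrist')[:,:,::-1]); print(manip.current_clock())
np.save('cw2.npy',c,allow_pickle=True)
E
```

```text
len 0.12919822814547594 w 0.028159788848597996 0.02800819707134839 yaw -111.16785005461543 o [ 0.51097331 -0.3529447 ]
pin -0.03985945151690315 -9.915042696286938e-05
mark -0.00048778677068844956 0.00907827399589746
lugL 0.048240803704534665 -0.023560593407989737
3.3583
```

View pics/w2.png

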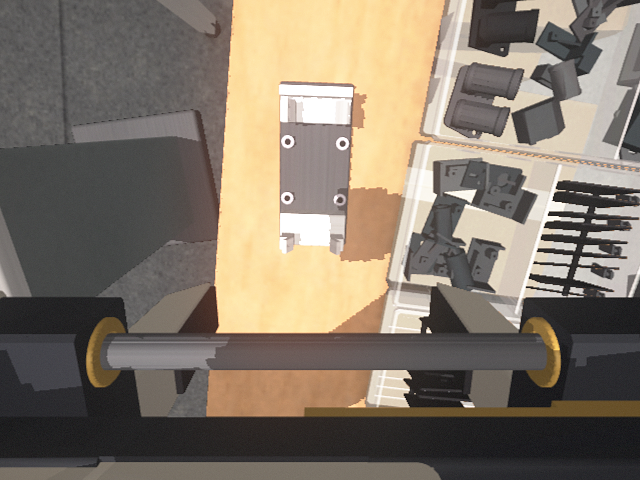

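The cradle is in full view, from the end stop at row 88 to the front cheeks at row 243, columns 279-354. Enlarging it.

```bash
python3 - <<'E'
import cv2,numpy as np
a=cv2.imread('pics/w2.png')[75:265,270:360]
r=lambda x:cv2.resize(x,None,fx=4.4,fy=6,interpolation=cv2.INTER_CUBIC)
cv2.imwrite('pics/c5.png',np.hstack([r(a[:95]),r(a[95:])]))
E
```

```text
(no output)
```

View pics/c5.png

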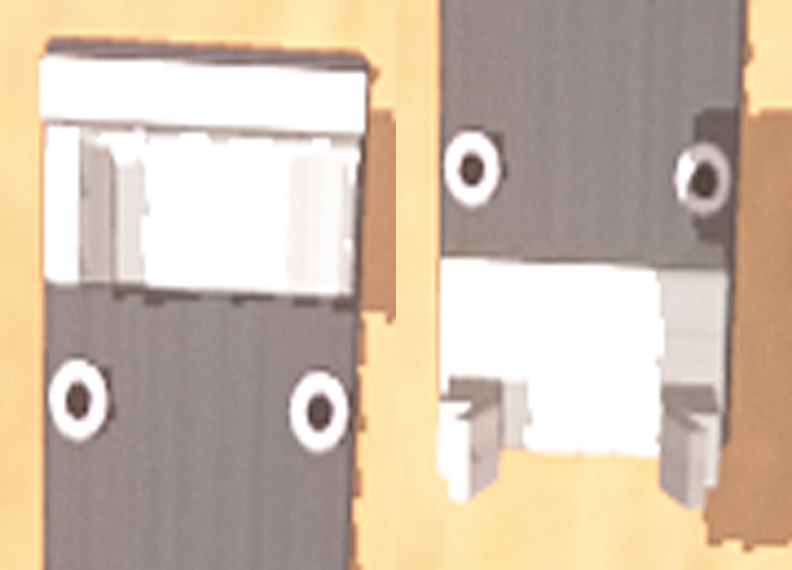

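```bash
python3 - <<'E'
from h import *
c=np.load('cw2.npy',allow_pickle=True).item()
P=lambda u,v,z:pix(c,(u,v),z)[:2]
r=[P(280.2,122.2,.03),P(350.7,124.2,.03)]; f=[P(280.2,213,.03),P(345.5,214.7,.03)]; ff=[P(299.3,244.2,.03),P(330,245.8,.03)]
es=[P(279.1,84.2,.044),P(353.6,86.7,.044)]; ef=[P(279.1,95,.044),P(353,97,.044)]
s=[P(287.7,141.7,.01),P(342.5,143.5,.01),P(287.3,198,.01),P(339.8,199.7,.01)]
m=lambda a:sum(a)/len(a)
an=lambda d:np.degrees(np.arctan2(d[1],d[0]))
print('yaws: mid',an(m(f)-m(r)),'L',an(f[0]-r[0]),'R',an(f[1]-r[1]),'rearperp',an(r[1]-r[0])-90,'frontperp',an(f[1]-f[0])-90,'stop',an(es[1]-es[0])-90,an(ef[1]-ef[0])-90,'screws',an(s[2]-s[0]),an(s[3]-s[1]),an(s[1]-s[0])-90,an(s[3]-s[2])-90)
y=np.radians(-96.9); u=np.array([np.cos(y),np.sin(y)]); n=np.array([-u[1],u[0]])
o=m(r)+u*.047
for k,v in dict(r=r,f=f,ff=ff,es=es,ef=ef,s=s).items(): print(k,[((p-o)@u*1000).round(1) for p in v],[((p-o)@n*1000).round(1) for p in v])
print('o',o)
for t in [(433,138),(414,140),(388,283),(400,228)]: print('tray',[((P(*t,.057)-o)@k*1000).round(1) for k in (u,n)])
E
```

```text
yaws: mid -99.23539959799767 L -98.93696058655047 R -99.53391595377877 rearperp -98.77737125682826 frontperp -98.75123210418269 stop -99.01319300479575 -98.67638319741442 screws -99.05464742593666 -99.26442347642632 -99.04910614645655 -99.10081415606295
r [np.float64(-48.0), np.float64(-46.0)] [np.float64(-30.3), np.float64(30.3)]
f [np.float64(31.6), np.float64(33.5)] [np.float64(-33.1), np.float64(26.6)]
ff [np.float64(61.5), np.float64(63.2)] [np.float64(-16.3), np.float64(12.4)]
es [np.float64(-77.2), np.float64(-75.0)] [np.float64(-28.7), np.float64(31.3)]
ef [np.float64(-69.0), np.float64(-67.2)] [np.float64(-29.0), np.float64(30.9)]
s [np.float64(-30.9), np.float64(-29.0), np.float64(21.3), np.float64(23.3)] [np.float64(-26.0), np.float64(24.3), np.float64(-28.0), np.float64(22.2)]
o [0.4882323  0.05389713]
tray [np.float64(-35.0), np.float64(94.6)]
tray [np.float64(-33.5), np.float64(79.5)]
tray [np.float64(89.9), np.float64(63.5)]
tray [np.float64(39.4), np.float64(71.8)]
```

Cradle yaw is about -99.0° and everything agrees to about 0.3 mm. The marker corresponds to a draw of about 39.4 mm. Next: grasp, carry and lower.

```bash
cat >> h.py <<'E'
def frame(o,yawdeg):
    y=np.radians(yawdeg); u=np.array([np.cos(y),np.sin(y)]); return np.array(o),u,np.array([-u[1],u[0]])
YC=-99.0; _u=frame([0,0],-96.9)[1]
_,UC,NC=frame([0,0],YC)
OC=np.array([.48823,.05390])-_u*.047+UC*.0467
def cr(x,y,z): return np.r_[OC+UC*x+NC*y,z]
def st(t=''): print(t,'t',round(manip.current_clock(),2),'gap',round(manip.current_finger_gap()*1e3,1),'F',np.round(manip.current_force(),1),'pad',round(manip.current_gripper_force(),1),'tcp',np.round(manip.current_tool_pos(),4))
E
python3 - <<'E'
from h import *
og,ug,ng=frame([.51097,-.35294],-111.17)
g=og+ug*.012; q=down(np.radians(-111.17+180))
manip.move_pose(np.r_[g,.07],q); manip.servo_line(np.r_[g,.004],vel=.08); st('down')
effector.close(40); st('closed')
manip.servo_line(np.r_[g,.12],vel=.15); st('lift')
qc=down(np.radians(YC+180))
manip.move_pose(cr(.012,0,.13),qc)
manip.servo_line(cr(.012,0,.075),vel=.1); st('above')
cv2.imwrite('pics/w3.png',viewer.get_image('wrist')[60:480,180:500,::-1])
E
```

```text
down t 5.84 gap 92.0 F [-0.7 -0.5 -0.1] pad 0.0 tcp [ 0.5072 -0.3643  0.0044]
closed t 7.28 gap 0.5 F [ 0.1 -0.6  0.2] pad 0.0 tcp [ 0.5067 -0.3642  0.004 ]
lift t 8.21 gap 0.8 F [-0.6 -0.2  0.4] pad 0.0 tcp [ 0.5058 -0.3639  0.119 ]
above t 10.42 gap 0.4 F [0.3 0.  0.4] pad 0.0 tcp [0.4849 0.0428 0.0751]
```

View pics/w3.png

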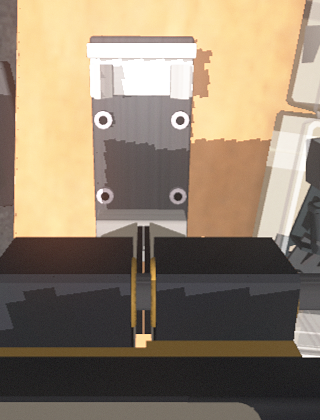

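The fingers closed on nothing. I'll check where the gauge is now and whether the wrist calibration agrees.

```bash
python3 - <<'E'
from h import *
c=viewer.get_calibration('wrist'); t=manip.current_tool_pos(); print(c['eye']-t,'tcp px',proj(c,t), 'below',proj(c,[t[0],t[1],0]))
print(manip.current_tcp_rot(), down(np.radians(YC+180)))
ct=viewer.get_calibration('top')
im=viewer.get_image('top'); a=cv2.imread('pics/top0.png')
for n,p in [('oc',cr(0,0,.03)),('gauge',(.51097,-.35294,.026)),('tcp',t)]: print(n,proj(ct,p))
r=lambda x:cv2.resize(x[200:300,380:480],(400,400),interpolation=cv2.INTER_CUBIC)
cv2.imwrite('pics/t2.png',np.hstack([r(a),r(im[:,:,::-1])]))
E
```

```text
[0.01195311 0.07533991 0.19783001] tcp px [322.44133612 274.73830868] below [322.41656672 236.40730228]
[7.60369528e-01 6.49490571e-01 3.84591830e-04 1.75205324e-04] [0.76040597 0.64944805 0.         0.        ]
oc [250.89311714 273.51171586]
gauge [412.81543011 260.92989514]
tcp [253.35867844 272.51555561]
```

View pics/t2.png

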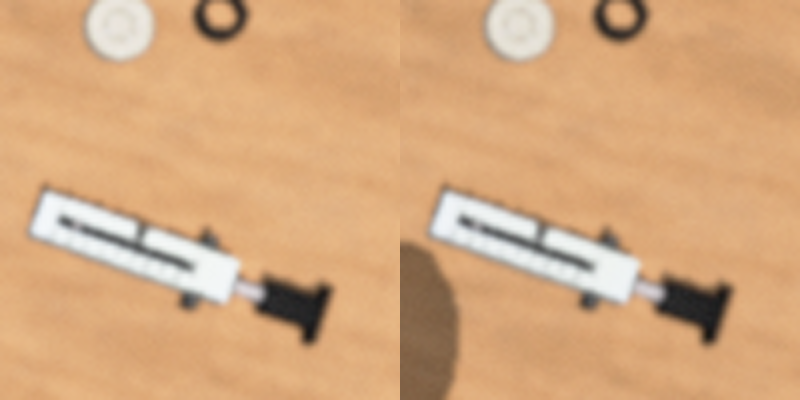

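The gauge did not move, and the top camera agrees with its estimated position. In w1 the finger tips look roughly 40 mm short of where the TCP is reported. I'll check the real tip height by touching free bench gently.

```bash
python3 - <<'E'
from h import *
q=down(np.radians(YC+180)); p=np.array([.45,-.17,.06])
t=manip.current_tool_pos(); manip.servo_line([t[0],t[1],.13],vel=.25)
manip.move_pose(p,q); f0=manip.current_force()[2]
z=.012; manip.servo_line([*p[:2],z],vel=.1)
while z>-.05:
    manip.servo_line([*p[:2],z],vel=.04); f=manip.current_force()[2]-f0
    if abs(f)>3: break
    z-=.003
print('contact cmd z',z,f); st()
manip.servo_line([*p[:2],z+.05],vel=.15); st()
effector.open_jaws(); st()
E
```

```text
contact cmd z -0.042 33.1633012367804
 t 17.18 gap 0.4 F [-10.6   1.9  32.9] pad 16.5 tcp [ 0.4501 -0.1702 -0.0397]
 t 17.66 gap 0.2 F [ 0.  -0.   0.4] pad 0.0 tcp [ 0.45   -0.1705  0.0078]
 t 19.12 gap 92.1 F [0.4 0.4 0.5] pad 0.0 tcp [ 0.45  -0.17   0.008]
```

The shut tips touch the bench at reported z = -0.0395, so the real tips are 39.5 mm short of the reported TCP. I'll compensate for that and grasp again.

```bash
cat >> h.py <<'E'
DZ=.0395
def tip(xy,z): return np.r_[xy[:2],z-DZ]
QC=down(np.radians(YC+180))
def lower(xy,z0,z1,step=.002,lim=6,vel=.04):
    f0=manip.current_force()[2]; z=z0
    while z>z1-1e-9:
        manip.servo_line(tip(xy,z),vel=vel); f=manip.current_force()[2]-f0
        if abs(f)>lim: break
        z-=step
    return z,f
E
python3 - <<'E'
from h import *
og,ug,ng=frame([.51097,-.35294],-111.17)
g=og+ug*.016; q=down(np.radians(-111.17+180))
manip.move_pose(tip(g,.075),q); manip.servo_line(tip(g,.03),vel=.12)
print(lower(g,.026,.008,step=.006)); st('down')
effector.close(50); st('closed')
assert manip.current_finger_gap()>.02
manip.servo_line(tip(g,.12),vel=.2); st('lift')
manip.move_pose(tip(cr(.016,0,0),.10),QC)
manip.servo_line(tip(cr(.016,0,0),.068),vel=.1); st('above')
c=viewer.get_calibration('wrist'); np.save('cw4.npy',c,allow_pickle=True); cv2.imwrite('pics/w4.png',viewer.get_image('wrist')[:,:,::-1])
E
```

```text
(0.0019999999999999966, np.float64(0.02669940088885736))
down t 21.63 gap 91.8 F [-0.1 -0.2  0.7] pad 0.0 tcp [ 0.5049 -0.3677 -0.0319]
closed t 22.65 gap 27.3 F [ 0.2 -0.3  0.5] pad 50.0 tcp [ 0.5052 -0.3678 -0.0315]
lift t 23.36 gap 27.3 F [-0.1  0.4 -5.3] pad 50.0 tcp [ 0.5039 -0.3676  0.0793]
above t 25.33 gap 28.1 F [-0.6  0.3 -3.2] pad 50.0 tcp [0.4839 0.0384 0.0282]
```

The gauge is held. I'll check its pose in the hand numerically against the prediction.

```bash
python3 - <<'E'
from h import *
c=np.load('cw4.npy',allow_pickle=True).item(); g=cv2.imread('pics/w4.png',0).astype(int)
t=manip.current_tool_pos(); o=t[:2]-UC*.016; zu=t[2]+DZ-.008
W=lambda x,y,z:proj(c,np.r_[o+UC*x+NC*y,zu+z]).round(1)
print('pred pin',W(-.04,0,.034),'mark',W(-.0006,.009,.034),'rear L/R',W(-.065,-.014,.026),W(-.065,.014,.026),'slot',W(-.02,-.004,.026),W(-.02,.004,.026))
u,v=W(-.02,0,.026).astype(int)
for dv in (-20,0,20): print(v+dv,g[v+dv,u-36:u+37:2])
u,v=W(-.04,0,.034).astype(int); print('colpin',v-20,g[v-20:v+21,u])
u,v=W(-.065,-.010,.026).astype(int); print('rear col',u,v-20,g[v-20:v+21,u])
E
```

```text
pred pin [323.2 187.5] mark [348.4 297. ] rear L/R [281.1 109. ] [365.2 108.9] slot [312.3 238.9] [334.2 238.9]
218 [254 254 254 254 254 254 253 254 254 254 254 254 253 130  87  86  96  97
  92  93  94  93  89 222 255 254 254 254 254 254 253 253 254 254 254 254
 254]
238 [254 254 254 252 252 252 250 253 252 254 254 254 254 115  78  79  80  78
  85  79  83  81  72 207 255 254 254 253 253 253 253 253 253 254 254 254
 255]
258 [199 197 195 195 195 192 193 194 197 201 202 203 192 121  69  69  73  70
  71  70  71  69  65 163 201 198 198 196 197 197 194 193 197 202 203 202
 204]
colpin 167 [108 107 106 107 106 105 106 106 110 130 132 128 129 120 186 250 251 250
 250 249 248 248 247 247 247 247 248 253 222 125  98 103 101  99  99  98
 101  99 100  98  97]
rear col 293 89 [254 254 254 254 254 254 254 254 254 254 254 254 254 254 254 248 161 133
 255 255 255 238 245 253 254 254 254 254 254 254 254 254 254 254 254 254
 254 254 254 254 254]
```

The hand pose matches the prediction to under 1 mm. Now I'll lower it into the cradle.

```bash
python3 - <<'E'
from h import *
g=cr(.016,0,0)
manip.servo_line(tip(g,.056),vel=.1); 
print(lower(g,.052,.034,step=.003,lim=8,vel=.05)); st('low')
E
```

```text
(0.036999999999999984, np.float64(11.155697403679964))
low t 27.15 gap 27.6 F [-2.7 -0.2  7.4] pad 50.0 tcp [ 0.4846  0.0387 -0.0017]
```

It is seated (underside at z ≈ 29.8 mm). Release it and move above the handle.

```bash
python3 - <<'E'
from h import *
effector.open_jaws(); st('open')
t=manip.current_tool_pos(); manip.servo_line(tip(t,.09),vel=.2)
manip.servo_line(tip(cr(.106,-.001,0),.09),vel=.25); st('over handle')
c=viewer.get_calibration('wrist'); np.save('cw5.npy',c,allow_pickle=True); im=viewer.get_image('wrist')[:,:,::-1]; cv2.imwrite('pics/w5.png',im)
g=cv2.cvtColor(im,cv2.COLOR_BGR2GRAY).astype(int)
W=lambda x,y,z:proj(c,cr(x,y,z)).round(1)
print('pred pin',W(-.04,0,.064),'mark',W(-.0006,.009,.064),'rear',W(-.065,-.01,.056),'slot',W(-.02,-.004,.056),W(-.02,.004,.056),'front',W(.065,0,.056),W(.065,-.014,.056))
for x in (-.025,.02):
    u,v=W(x,0,.056).astype(int); print('slot row',v,u-36,g[v,u-36:u+37:2])
u,v=W(-.04,0,.064).astype(int); print('colpin',u,v-20,g[v-20:v+21,u])
u,v=W(-.0006,.009,.064).astype(int); print('colmark',u,v-24,g[v-24:v+24,u])
u,v=W(.065,-.010,.056).astype(int); print('front col',u,v-20,g[v-20:v+21,u])
E
```

```text
open t 28.27 gap 91.5 F [ 0.4 -0.7  0.1] pad 0.0 tcp [ 0.4841  0.0386 -0.0025]
over handle t 29.2 gap 92.0 F [0.2 1.  0.4] pad 0.0 tcp [ 0.468  -0.0508  0.0496]
pred pin [326.  -63.2] mark [347.5  47. ] rear [ 300.4 -128.4] slot [316.5   0.6] [335.3   0.5] front [326.  198.5] [297.1 198.6]
slot row -12 289 [105 103 104 104 105 102 104 101 102 104 101 104 102 103 104 103 103 104
 102 103 103 103 104 105 100 103 102 101 102 103 104 105 103 102 105 105
 103]
slot row 100 289 [103 122 134 128 253 254 255  80  88  87  86  86 236 254 255 191  85  92
  95  97  96  99  91 162 255 254 254 254 254 254 254 254 254 254 255 124
  95]
colpin 326 -83 [215 215 215 213 212 212 211 210 211 217 146  89  84  84  87  87  85  85
  86  71  53  50  47  49  48  47  46  47  48  48  45  46  39  47  44  43
  44  44  43  42  41]
colmark 347 23 [253 253 253 253 253 253 253 253 253 253 253 253 253 253 253 254 255 255
 182 115 123 125 124 126 121 123 123 122 124 126 132 128 118  83  72  84
 255 255 254 253 254 254 254 253 253 254 254 254]
front col 305 178 [254 254 254 254 254 254 254 254 254 254 254 254 254 254 254 254 254 254
 255 254 212 208 215 215 215 218 166 141 141 144 142 141 145 141 140 143
 138 144 140 140 139]
```

The gauge is seated and aligned, and the marker reads within 0.4 mm of prediction. Next, grip the handle and make a first small pull while tracking force and the barrel's front edge.

```bash
cat >> h.py <<'E'
def tx():
    t=manip.current_tool_pos()[:2]-OC; return t@UC*1e3,t@NC*1e3
def front(save):
    t=tx()[0]; c=viewer.get_calibration('wrist'); im=viewer.get_image('wrist')[:,:,::-1]; cv2.imwrite(f'pics/{save}.png',im)
    g=cv2.cvtColor(im,cv2.COLOR_BGR2GRAY).astype(float); out=[]
    for y in (-.011,-.009,.009,.011):
        xs=np.arange(.052,.080,.0002)
        p=np.array([proj(c,cr(x,y,.056)) for x in xs]).astype(np.float32)
        s=cv2.remap(g.astype(np.float32),p[:,:1],p[:,1:],cv2.INTER_LINEAR).ravel(); d=np.diff(cv2.GaussianBlur(s,(1,9),0).ravel())
        i=np.argmin(d); out.append((round(xs[i]*1e3,1),round(float(d[i]),1)))
    F=manip.current_force(); print(save,'tcp x,y',np.round(tx(),2),'Fu',round(float(F[:2]@UC),1),'Fz',F[2].round(1),'front',out,'clk',round(manip.current_clock(),2))
E
python3 - <<'E'
from h import *
g=cr(.106,-.001,0); manip.servo_line(tip(g,.05),vel=.12)
print(lower(g,.042,.034,step=.004,lim=8,vel=.06)); st('down')
front('f0'); effector.close(40); st('closed'); front('f1')
for x in (.108,.110,.114):
    manip.servo_line(tip(cr(x,0,0),.034),vel=.03); front(f'f_{int(x*1e3)}')
E
```

```text
(0.030000000000000002, np.float64(0.7634210793242999))
down t 30.52 gap 91.9 F [0.6 0.1 0.5] pad 0.0 tcp [ 0.4687 -0.0501 -0.0057]
f0 tcp x,y [105.99  -1.14] Fu 0.3 Fz 0.5 front [(np.float64(64.4), -25.6), (np.float64(64.4), -25.2), (np.float64(64.4), -24.7), (np.float64(64.4), -24.3)] clk 30.57
closed t 31.66 gap 21.7 F [ 0.6  0.4 -0.7] pad 40.0 tcp [ 0.4692 -0.0501 -0.0055]
f1 tcp x,y [106.02  -0.77] Fu -0.4 Fz -2.0 front [(np.float64(64.0), -14.5), (np.float64(64.0), -14.3), (np.float64(64.4), -24.3), (np.float64(64.6), -24.0)] clk 31.71
f_108 tcp x,y [ 1.0784e+02 -8.0000e-02] Fu -1.0 Fz 0.2 front [(np.float64(65.8), -14.2), (np.float64(65.8), -14.1), (np.float64(66.2), -23.0), (np.float64(66.2), -23.1)] clk 32.01
f_110 tcp x,y [ 1.0949e+02 -1.0000e-02] Fu -3.9 Fz 0.1 front [(np.float64(69.4), -13.9), (np.float64(69.2), -13.1), (np.float64(66.6), -24.8), (np.float64(66.6), -24.5)] clk 32.31
f_114 tcp x,y [ 1.1391e+02 -3.0000e-02] Fu -3.9 Fz -0.2 front [(np.float64(66.2), -15.2), (np.float64(66.2), -15.0), (np.float64(66.4), -26.5), (np.float64(66.4), -26.0)] clk 32.64
```

The barrel slid 2.0 mm onto its lugs, so draw = tcp_x - 108.0 mm, and the spring force fits. Before the final pull I'll refine the marker value from the saved close-ups.

```bash
python3 - <<'E'
from h import *
def prof(img,cal,o,u,n,y,zs,x0,x1):
    g=cv2.imread(f'pics/{img}.png',0).astype(np.float32); c=np.load(cal,allow_pickle=True).item()
    xs=np.arange(x0,x1,.0002); p=np.array([proj(c,np.r_[o+u*x+n*y,zs]) for x in xs]).astype(np.float32)
    s=cv2.remap(g,p[:,:1],p[:,1:],cv2.INTER_LINEAR).ravel()
    print(img,y,'x0',x0*1e3,s[::4].astype(int))
og,ug,ng=frame([.51097,-.35294],-111.17)
o4=cr(.0002,0,0)[:2]
for img,cal,o,u,n,z in [('w1','cw1.npy',og,ug,ng,.034),('w4','cw4.npy',None,UC,NC,.094)]:
    if o is None: o=np.array([.4839,.0384])-UC*.016; z=.0282+DZ-.008+.034
    prof(img,cal,o,u,n,0,z,-.048,-.032); prof(img,cal,o,u,n,.009,z,-.012,.012)
prof('w5','cw5.npy',OC,UC,NC,.009,.064,-.012,.012)
prof('f_108','cw5.npy',OC,UC,NC,.009,.064,-.012,.012) if 0 else None
E
```

```text
w1 0 x0 -48.0 [ 85  84  85  84  82  84  97 188 248 247 245 247 229 147  87  81  78  73
  72  72]
w1 0.009 x0 -12.0 [187 189 189 187 187 187 186 186 188 160  87  63  74  79  79  79  78  76
  89 168 186 185 184 186 186 186 186 184 183 183]
w4 0 x0 -48.0 [108 106 105 103 106 133 131 200 250 249 248 247 247 198 100 101  98  99
 100  99]
w4 0.009 x0 -12.0 [190 190 191 188 189 187 187 184  77  60  60  63  76  76  75  75  76  76
  67 178 185 185 183 183 183 183 181 183 181 183]
w5 0.009 x0 -12.0 [253 253 253 253 253 253 253 253 253 253 254 246 116 123 121 123 124 129
 119  74 239 254 253 253 253 253 253 253 253 254]
```

The marker's top face, corrected for its visible side, spans -3.0..+3.0 mm, and the pin is at -40.1 mm. That puts the target draw at 40.1 mm, i.e. tcp_x ≈ 148.1 mm.

```bash
python3 - <<'E'
from h import *
manip.servo_line(tip(cr(.1465,0,0),.034),vel=.06); manip.sleep(.2); front('p1')
for k in range(3):
    cmd=.1481 if k==0 else cmd+(148.1-x)*1e-3
    manip.servo_line(tip(cr(cmd,0,0),.034),vel=.02); manip.sleep(.3)
    x=np.mean([tx()[0]]); print(k,cmd,x)
    if abs(x-148.1)<.15: break
front('p2'); st()
c=viewer.get_calibration('top'); im=viewer.get_image('top')[:,:,::-1]; cv2.imwrite('pics/tp.png',im)
g=cv2.cvtColor(im,cv2.COLOR_BGR2GRAY).astype(np.float32)
xs=np.arange(-.05,.034,.002)
for y in (0,.009):
    p=np.array([proj(c,cr(x+.002,y,.064)) for x in xs]).astype(np.float32); print(y,cv2.remap(g,p[:,:1],p[:,1:],cv2.INTER_CUBIC).ravel().astype(int))
E
```

```text
p1 tcp x,y [ 1.4494e+02 -1.3000e-01] Fu -6.9 Fz -1.1 front [(np.float64(66.6), -27.2), (np.float64(66.6), -27.0), (np.float64(66.8), -28.3), (np.float64(66.8), -28.4)] clk 33.58
0 0.1481 146.44950070740103
1 0.14975049929259898 147.97162245452625
p2 tcp x,y [ 1.4798e+02 -1.1000e-01] Fu -7.5 Fz -1.5 front [(np.float64(66.6), -24.4), (np.float64(66.6), -23.7), (np.float64(66.8), -24.2), (np.float64(66.8), -24.6)] clk 34.73
 t 34.73 gap 22.0 F [ 1.1  7.5 -1.5] pad 40.0 tcp [ 0.4633 -0.0917 -0.0055]
0 [231 192 138 102  94  94  91  89  91  93  89  84  86  93  96  94  93  93
  93  88  84  86  92 103 121 144 153 134 104  86  88  89  90  91  93  94
  89  85  86  92  95  93]
0.009 [237 233 239 242 244 245 245 245 243 243 243 243 244 245 245 245 244 244
 243 243 245 245 243 241 219 167 125 134 186 228 245 245 244 244 244 243
 243 243 244 244 245 245]
```

The top view has the pin about 1 mm short, but that is coarse. I'll check the handle for slip in the wrist images and cross-check with the scene camera.

```bash
python3 - <<'E'
from h import *
c=viewer.get_calibration('wrist'); x,_=tx()
G=[cv2.imread(f'pics/{n}.png',0).astype(np.float32) for n in ('f1','f_108','f_114','p1','p2')]
u,v=proj(c,cr(x*1e-3-.020,0,.054)); print('handle rear edge pred',u,v)
for g in G:
  print('R',[round(float(y),2) for col in (-12,12) for y in [np.argmin(np.diff(cv2.GaussianBlur(g[int(v)-30:int(v)+30,int(u)+col],(1,5),0).ravel()))+int(v)-30]], g[int(v)-12:int(v)+20:2,int(u)+12].astype(int))
N=8; acc={}
for cam in ('top','scene'):
    c=viewer.get_calibration(cam); g=np.mean([cv2.cvtColor(viewer.get_image(cam),cv2.COLOR_RGB2GRAY).astype(np.float32) for _ in range(N)],0)
    cv2.imwrite(f'pics/avg_{cam}.png',g)
    xs=np.arange(-.020,.026,.001); r={}
    for nm,ys,sg in (('pin',(-.002,-.001,0,.001,.002),1),('mark',(.007,.008,.009,.010,.011),-1)):
        s=0
        for y in ys:
            p=np.array([proj(c,cr(a+.002,y,.064)) for a in xs]).astype(np.float32); s=s+cv2.remap(g,p[:,:1],p[:,1:],cv2.INTER_LINEAR).ravel()/5
        w=np.clip(sg*(s-np.median(s))-8,0,None); i=np.argmax(w); m=np.abs(np.arange(len(w))-i)<8; r[nm]=(w*m)@xs/(w*m).sum()*1e3; print(cam,nm,s[::2].astype(int))
    print(cam,{k:round(float(a),2) for k,a in r.items()},'scale mm/px',1/np.linalg.norm(proj(c,cr(.001,0,.064))-proj(c,cr(0,0,.064))))
print(tx(),manip.current_clock())
E
```

```text
handle rear edge pred 322.6963257527788 281.6851651153393
R [264.0, 273.0] [103 100  91  30  34  35  32  35  29  34  27  33  34  29  24  28]
R [264.0, 273.0] [ 99 101  77  29  30  30  29  33  33  27  33  31  28  27  29  28]
R [264.0, 272.0] [98 99 59 28 27 30 22 24 29 31 30 29 30 35 30 24]
R [264.0, 272.0] [125 127  76  35  39  35  36  37  41  34  38  41  39  37  38  38]
R [263.0, 272.0] [129 132  76  37  35  37  38  42  39  38  38  40  39  41  39  41]
top pin [118 116 115 115 112 110 113 118 126 136 151 154 139 122 112 112 113 114
 115 116 116 111 110]
top mark [241 241 240 239 239 239 239 239 233 208 167 134 135 181 220 236 240 240
 241 240 239 239 239]
top {'pin': 1.05, 'mark': 2.68} scale mm/px 2.437518947681829
scene pin [209 211 212 210 206 204 197 177 147 134 149 177 198 206 206 204 202 204
 206 209 211 211 210]
scene mark [212 212 210 209 208 208 202 185 151 118 110 130 162 188 200 206 207 210
 209 209 210 213 215]
scene {'pin': nan, 'mark': -0.3} scale mm/px 2.5874464546500544
(np.float64(147.95380826872758), np.float64(-0.11901070229677532)) 35.5833[ WARN:0@2.964] global loadsave.cpp:1063 imwrite_ Unsupported depth image for selected encoder is fallbacked to CV_8U.
<stdin>:16: RuntimeWarning: invalid value encountered in scalar divide
```

Grip slip is only about 0.2 mm. All the cues put the pin about 0.3-1.2 mm short, so I'll add 0.6 mm, check that it holds, and hand in.

```bash
python3 - <<'E'
from h import *
cmd=.14975
for k in range(4):
    x=np.mean([tx()[0] for _ in range(3)])
    if abs(x-148.6)<.12: break
    cmd+=(148.6-x)*1e-3; manip.servo_line(tip(cr(cmd,0,0),.034),vel=.02); manip.sleep(.3)
front('p3'); manip.sleep(.5); print(tx()); st()
c=viewer.get_calibration('top'); g=np.mean([cv2.cvtColor(viewer.get_image('top'),cv2.COLOR_RGB2GRAY).astype(np.float32) for _ in range(4)],0)
xs=np.arange(-.010,.016,.001)
for ys in ((-.001,0,.001),(.008,.009,.010)):
    print(np.mean([cv2.remap(g,*[np.array([proj(c,cr(a+.002,y,.064)) for a in xs],np.float32)[:,i:i+1] for i in (0,1)],cv2.INTER_LINEAR).ravel() for y in ys],0).astype(int))
manip.hand_in()
E
```

```text
p3 tcp x,y [ 1.4859e+02 -9.0000e-02] Fu -8.2 Fz -0.6 front [(np.float64(66.6), -23.5), (np.float64(66.6), -23.5), (np.float64(66.8), -24.0), (np.float64(66.8), -24.7)] clk 36.18
(np.float64(148.61778931735387), np.float64(-0.1253770216614871))
 t 36.68 gap 21.6 F [ 0.2  8.1 -1.4] pad 40.0 tcp [ 0.4632 -0.0923 -0.0055]
[ 99 100 103 105 108 110 111 113 117 125 134 140 147 146 137 129 119 108
 102 102 101 103 103 104 105 105]
[241 241 241 241 241 238 235 224 210 193 168 144 135 130 136 159 182 202
 222 234 238 242 242 242 242 242]
the job is handed in; nothing more can be done
```

I handed the job in at 36.8 s with the gauge seated in the cradle and the handle held at about 40 mm draw; I put the pin within about 0.5 mm of the marker, but no camera could check that closely and I don't have the verdict.

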